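# Close up the row in the coin-roll tray

### The arm

A 6-joint arm with a two-finger parallel gripper is mounted at the origin on a cart in front of the work surface, level with it; the furniture and walls round the work are solid. World frame = base frame: x ahead of the robot, y to its left, z up, the work surface at z = 0. Lengths are in m, angles in rad, forces in N, time in s.
With the tool pointing down it reaches from about 0.275 to 0.975 m from the base axis. Payload 8.4 kg.
Tool frame: the origin (TCP) lies at the very end of the fingers, on their centre line; the grasp point (between the pads) lies 19 mm behind it (bot.grip_point_offset is the distance from the TCP to the grasp point, in m); z points along the fingers, y is the direction in which the jaws open and shut (so a half turn about z gives the same grasp; the last joint's range is limited). The gripper opens to 92 mm and grips with 3 to 60 N. Pads are 20 mm wide; open, the fingers measure 128 mm over their backs; the gripper's body (75 mm by 189 mm) begins 69 mm behind the grasp point.
Start: joints at [1.245, 0.353, 1.633, -0, 1.155, -0.002], TCP at [0.199, 0.593, 0.215] pointing down, gripper open.
Joint ranges: [-2.63, 2.63], [-0.92, 2.1], [0.06, 2.66], [-1.3, 4.44], [0, 2.69], [-3.02, 3.02]. Speed limits (rad/s): [2.22, 2.22, 2.79, 3.14, 3.14, 3.14].

### API

Orientations are given as a unit quaternion [x, y, z, w].
In Python, from station import status, viewer, bot gives the robot as it stands.
- The arm moves only by the tool servo_tool, never from a script. Its argument "motion" is a list of rows, each an object of numbers: "dx", "dy", "dz": the shift along the tool's x, y, z scaled (see below); "ax", "ay", "az": the turn, a rotation vector about the tool's x, y, z scaled (see below); "claw": the opening, from 0 (shut) to 1 (fully open). In form: [{"dx": .., "dy": .., "dz": .., "ax": .., "ay": .., "az": .., "claw": ..}, ...]. A call has exactly 8 rows; each row is the pose to reach, as a shift and turn from the pose commanded when the call began, along the tool's axes at that moment; what a row does not reach only later rows make up. The controller multiplies each number of a shift by 0.15 m and each number of a turn by 30 degrees. A row lasts 1/8 s, in which the tool goes at most 62.5 mm and 10.7 degrees, less where a joint would pass 70% of its speed; a pose out of reach is approached as far as the arm can. A call with a number of a shift or a turn outside -1 to 1 is refused whole. A call with a gripper value outside its range is refused whole. The fingers move at their own pace and stop on an object; the grip force is fixed at half the most. Time passes only in rows, so rows that repeat a pose let the fingers close, or fill a call up. It gives the time, the measured TCP pose, the force and the opening at its end, in the units of the state.
- status.get_obs(): the state, without advancing time (a new reading comes with each control period).
- viewer.get_image(name): name is "scene" or "top" or "wrist"; returns a dict with "pixels" (400x640x3 uint8, blue, green, red), "fx", "fy", "cx", "cy" (pixels), "R" (3x3) and "t" (3): a world point X has camera coordinates R X + t; the wrist camera has in their place "mount" (4x4, takes a point from camera to tool coordinates, whose origin is the TCP and whose axes are the flange's). Camera axes: x right, y down, z forward; pixel columns grow to the right and rows downward; lengths in m; the calibration is good to about 2 mm. A picture is of the moment at which its call begins: read the wrist's pose just before it. There is no depth.
- bot.hand_in(): hands the job in, once; it reports no verdict.
The state is a dict: "t": time; "q": joint angles; "qd": joint speeds; "effort": joint torques, N m; "eef_pos": TCP position; "eef_rot": TCP orientation; "wrist_force": force on the tool from outside, world axes, zero at the start; "moment": the same for the moment, N m; "width": finger opening in m.
Only numpy, scipy, OpenCV 4.12 (cv2) and the standard library are available. Lean on these libraries where they do the work, as an engineer would, in place of code of your own. Each camera call takes 0.05 s, during which the arm holds its last target.

### The job

The rolls in the till's coin-roll tray have been left with gaps, so they cannot be counted at a glance. Put a fingertip on top of the two that lie away from the handle end and roll them along the tray, one after the other, until all three rolls lie settled in the three neighbouring grooves at the handle end, with no empty groove between them. Roll them over the ridges: do not grip, lift or carry them, and leave the other things on the counter where they are.

Things in the scene. Friction and masses are not known exactly. Their poses are not given: they have to be found in the camera images.
- coin_tray: Open grey tray, fixed, 244 mm long (its y) and 72 mm wide (its x); origin under its centre at counter height. Seven shallow V grooves run across it (along x), at y = +102, +68, +34, 0, -34, -68 and -102 mm. Walls all round, 20 mm high (inside 66 x 238 mm). A wire bow handle sticks out 20 mm from the +y end only: the handle end
- groove_end (a point): Middle of the groove line nearest the handle, 4.5 mm above the counter (tray y = +102 mm). Axes as the tray's
- groove_next (a point): The same on the second groove from the handle (tray y = +68 mm); smooth ridges, crest 3.3 mm above the groove lines, part the grooves half-way between
- groove_third (a point): The same on the third groove from the handle (tray y = +34 mm). A roll's centre rises 2.3 mm to cross a ridge and then it drops into the next groove, where it rocks for up to a second; it turns easily, hardly slides, and may stay on the flat crest if it is stopped there
- roll_a_mid (a point): Centre of a copper-brown paper-wrapped coin roll, a solid cylinder, radius 13.7 mm, length 52 mm, about 190 g, lying across the tray. z runs along the cylinder; x (down at the start) and y turn as it rolls. Seated in a groove its centre is 19.3 mm and its top 33 mm above the counter. The rolls start in the grooves y = +102, +34 and -68 mm; which is where varies
- roll_b_mid (a point): Centre of a pale blue paper-wrapped coin roll, a solid cylinder, radius 12.7 mm, length 48 mm, about 190 g, lying across the tray. z runs along the cylinder; x (down at the start) and y turn as it rolls. Seated in a groove its centre is 18.2 mm and its top 31 mm above the counter. The rolls start in the grooves y = +102, +34 and -68 mm; which is where varies
- roll_c_mid (a point): Centre of a straw-yellow paper-wrapped coin roll, a solid cylinder, radius 13.7 mm, length 56 mm, about 190 g, lying across the tray. z runs along the cylinder; x (down at the start) and y turn as it rolls. Seated in a groove its centre is 19.3 mm and its top 33 mm above the counter. The rolls start in the grooves y = +102, +34 and -68 mm; which is where varies
- rubber_stamp: wooden hand stamp standing on its foot, 29 x 60 mm, 75 mm high, close to the robot's side of the tray; a bystander, origin at the centre of its underside
- marker: felt marker lying on the counter, 135 mm long, 17 mm thick, close to the robot's side of the tray; a bystander, origin at the centre of its underside
- order_pad: spiral order pad lying flat, 148 x 109 x 13 mm, to the left of the tray; a bystander, origin at the centre of its underside
- calculator: desk calculator lying flat, 138 x 84 x 20 mm, to the right of the tray; a bystander, origin at the centre of its underside
- coffee_mug: white mug, 82 mm across, 91 mm high, far left; a bystander, origin at the centre of its underside
- keys: small bunch of keys lying flat, 8 mm thick, to the right; a bystander, origin at the centre of its underside

How it is judged:
By the outcome, as a careful person would: the job done as asked, in the order asked, and still so for the second after the job is handed in, with the robot touching nothing.
It also fails if it takes over 48 s, if anything falls off the work surface, if the arm or the gripper's body presses on something with over 40 N, if the wrist force passes 120 N, or if a joint passes its speed limit or range.

## Working session

There is one attempt and no reset: what is moved stays moved. The work goes in short steps, Python scripts to look and compute and a tool call to move; the robot and the scene stay as the last step left them, time stands still between calls to the robot, and variables do not carry over. Pictures are saved under pics/ and viewed, and the job is handed in when it is done.

Besides the shell and the picture viewer there is one more tool, called after "Request:" as name(argument=value, ...) on one line, values as JSON. servo_tool: Moves the arm, as the interface text tells. Its arguments: {"type":"object","properties":{"motion":{"type":"array"}},"required":["motion"]}

```bash
ls; mkdir -p pics
python3 - <<'E'
from station import status, viewer, bot
import cv2,numpy as np
o=status.get_obs();print({k:np.round(v,3) for k,v in o.items()})
for n in("scene","top"):
    i=viewer.get_image(n);cv2.imwrite(f"pics/{n}0.png",i["pixels"]);print(n,i["fx"],i["fy"],i["cx"],i["cy"],np.round(i["R"],4).tolist(),i["t"])
E
```

```text
pics
{'t': np.float64(0.0), 'q': array([ 1.245,  0.354,  1.634,  0.   ,  1.155, -0.002]), 'qd': array([-0.   ,  0.   , -0.001, -0.001, -0.001,  0.   ]), 'effort': array([-1.0000e-03, -5.9384e+01, -3.3422e+01,  7.0000e-02,  2.3000e-02,
       -0.0000e+00]), 'eef_pos': array([0.199, 0.592, 0.214]), 'eef_rot': array([ 0.161,  0.987, -0.001, -0.   ]), 'wrist_force': array([ 0.828, -0.364,  0.527]), 'moment': array([-0.024, -0.012, -0.034]), 'width': np.float64(0.092)}
scene 414.5067155243371 414.5067155243371 313.21686428580006 195.23867985140768 [[0.8856, -0.4641, 0.0181], [-0.3033, -0.6074, -0.7342], [0.3517, 0.6448, -0.6786]] [-0.40668747  0.30755122  1.16119079]
top 404.0324920359385 404.0324920359385 314.0475883734814 206.40866648435642 [[-0.0148, -0.9997, 0.0198], [-0.9967, 0.0131, -0.0797], [0.0794, -0.0209, -0.9966]] [0.14101303 0.53305977 1.44909085]
```

View pics/scene0.png

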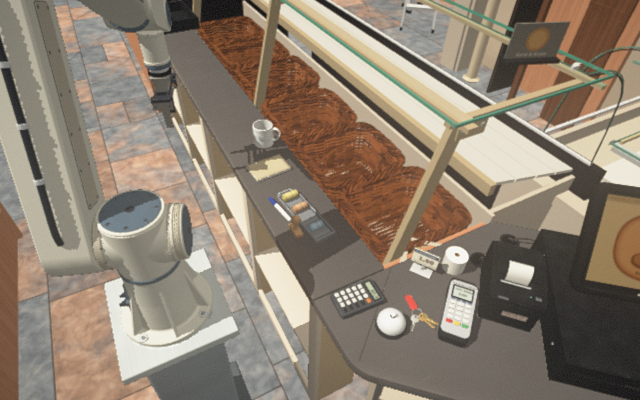

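View pics/top0.png

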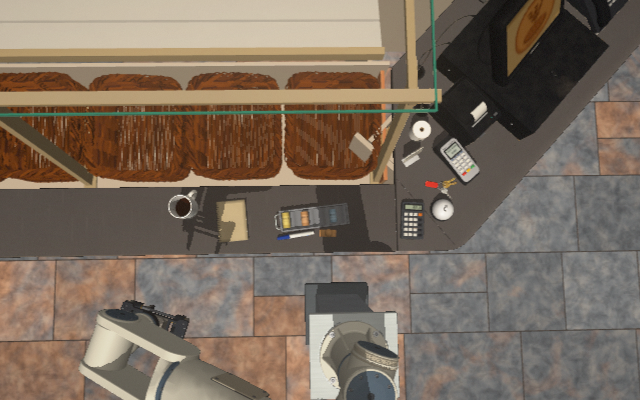

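The tray is near top-view pixel (312,217), with what looks like the handle at the left (x≈276). I'll enlarge both views.

Run:
```python
import cv2
a=cv2.imread("pics/top0.png")[190:250,260:360];cv2.imwrite("pics/topz.png",cv2.resize(a,None,fx=8,fy=8,interpolation=cv2.INTER_CUBIC))
a=cv2.imread("pics/scene0.png")[175:250,255:345];cv2.imwrite("pics/scz.png",cv2.resize(a,None,fx=8,fy=8,interpolation=cv2.INTER_CUBIC))
```

```text
(no output)
```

View pics/topz.png

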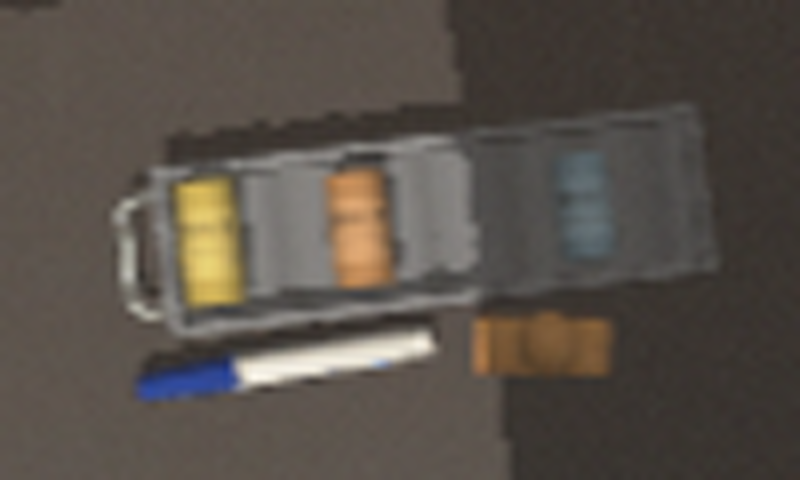

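View pics/scz.png

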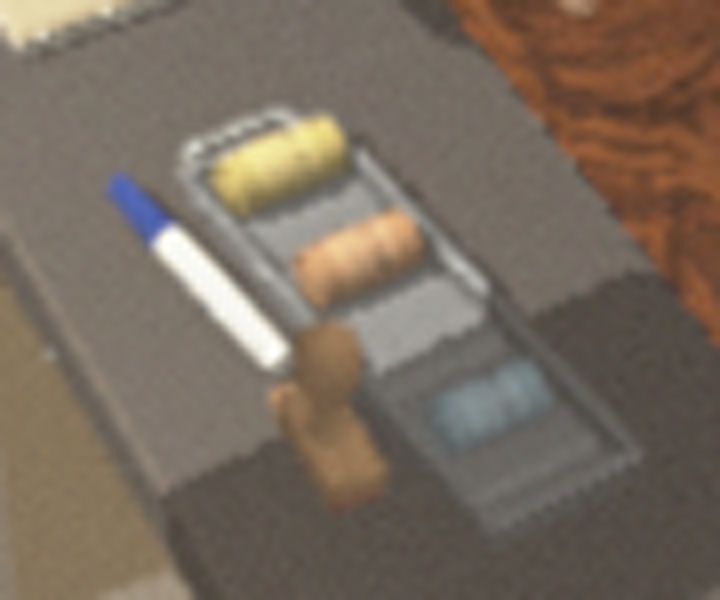

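```bash
cat > h.py <<'E'
import numpy as np
from scipy.optimize import least_squares
def ray(i,uv,z):
    R=np.array(i["R"]);t=np.array(i["t"]);C=-R.T@t
    d=R.T@np.array([(uv[0]-i["cx"])/i["fx"],(uv[1]-i["cy"])/i["fy"],1]);return C+d*(z-C[2])/d[2]
def fit(pts,loc):
    # 2D rigid world = R loc + t
    f=lambda p:((np.array([[np.cos(p[2]),-np.sin(p[2])],[np.sin(p[2]),np.cos(p[2])]])@np.array(loc).T).T+p[:2]-np.array(pts)).ravel()
    r=least_squares(f,[*np.mean(pts,0),0]);return r.x,f(r.x).reshape(-1,2)
E
python3 - <<'E'
from station import viewer
from h import *
i=viewer.get_image("top")
P=lambda u,v,z:ray(i,((u+.5)/8-.5+260,(v+.5)/8-.5+190),z)
c=[P(u,v,.02)[:2] for u,v in[(150,170),(697,105),(717,268),(180,335)]]
p,r=fit(c,[(.036,.122),(.036,-.122),(-.036,-.122),(-.036,.122)])
print(p,np.round(r*1000,1))
L=lambda w:np.array([[np.cos(p[2]),np.sin(p[2])],[-np.sin(p[2]),np.cos(p[2])]])@(np.array(w)[:2]-p[:2])
for n,u,v in[("yel",208,240),("cop",360,228),("blue",586,205)]: w=P(u,v,.025);print(n,w,L(w)*1000)
for n,u,v in[("stamp top",548,345)]: w=P(u,v,.07);print(n,w,L(w)*1000)
for n,u,v in[("stampbase",545,345),("m1",140,388),("m2",435,340)]: w=P(u,v,.012);print(n,w,L(w)*1000)
E
```

```text
[0.49653152 0.13377129 0.10992456] [[-1.7 -4.4]
 [-1.3  2.1]
 [ 1.5  1.7]
 [ 1.6  0.7]]
yel [0.48831233 0.2371634  0.025     ] [  3.17288339 103.66974054]
cop [0.49278671 0.16855452 0.025     ] [ 0.09363206 34.9841086 ]
blue [0.50179654 0.06618829 0.025     ] [ -2.18083113 -67.75269084]
stamp top [0.43819503 0.08696806 0.07      ] [-63.11885595 -40.12104314]
stampbase [0.43903209 0.08516057 0.012     ] [-62.48514072 -42.00944855]
m1 [0.42224303 0.26920825 0.012     ] [-58.98222166 142.76920489]
m2 [0.44202464 0.13516612 0.012     ] [-54.02487308   7.36599031]
```

Request:
servo_tool(motion=[{"dx": -0.11, "dy": -0.08, "dz": 0, "ax": 0, "ay": 0, "az": 0, "claw": 0}, {"dx": -0.23, "dy": -0.17, "dz": 0, "ax": 0, "ay": 0, "az": 0, "claw": 0}, {"dx": -0.34, "dy": -0.26, "dz": 0, "ax": 0, "ay": 0, "az": 0, "claw": 0}, {"dx": -0.46, "dy": -0.35, "dz": 0, "ax": 0, "ay": 0, "az": 0, "claw": 0}, {"dx": -0.58, "dy": -0.44, "dz": 0, "ax": 0, "ay": 0, "az": 0, "claw": 0}, {"dx": -0.69, "dy": -0.53, "dz": 0, "ax": 0, "ay": 0, "az": 0, "claw": 0}, {"dx": -0.81, "dy": -0.61, "dz": 0, "ax": 0, "ay": 0, "az": 0, "claw": 0}, {"dx": -0.92, "dy": -0.7, "dz": 0, "ax": 0, "ay": 0, "az": 0, "claw": 0}])

```text
t: 1.15
eef_pos: [0.2972, 0.448, 0.2146]
eef_rot: [0.161, 0.987, 0.0, 0.0]
wrist_force: [0.0, 0.6, 0.5]
width: 0.014
```

Request:
servo_tool(motion=[{"dx": -0.11, "dy": -0.08, "dz": 0, "ax": 0, "ay": 0, "az": 0, "claw": 0}, {"dx": -0.23, "dy": -0.17, "dz": 0, "ax": 0, "ay": 0, "az": 0, "claw": 0}, {"dx": -0.34, "dy": -0.26, "dz": 0, "ax": 0, "ay": 0, "az": 0, "claw": 0}, {"dx": -0.46, "dy": -0.35, "dz": 0, "ax": 0, "ay": 0, "az": 0, "claw": 0}, {"dx": -0.58, "dy": -0.44, "dz": 0, "ax": 0, "ay": 0, "az": 0, "claw": 0}, {"dx": -0.69, "dy": -0.53, "dz": 0, "ax": 0, "ay": 0, "az": 0, "claw": 0}, {"dx": -0.81, "dy": -0.61, "dz": 0, "ax": 0, "ay": 0, "az": 0, "claw": 0}, {"dx": -0.92, "dy": -0.7, "dz": 0, "ax": 0, "ay": 0, "az": 0, "claw": 0}])

```text
t: 2.15
eef_pos: [0.3944, 0.3045, 0.2146]
eef_rot: [0.161, 0.987, 0.0, 0.0]
wrist_force: [0.8, -0.8, -0.3]
width: 0.0005
```

Request:
servo_tool(motion=[{"dx": -0.11, "dy": -0.08, "dz": 0, "ax": 0, "ay": 0, "az": -0.1, "claw": 0}, {"dx": -0.23, "dy": -0.17, "dz": 0, "ax": 0, "ay": 0, "az": -0.2, "claw": 0}, {"dx": -0.34, "dy": -0.26, "dz": 0, "ax": 0, "ay": 0, "az": -0.32, "claw": 0}, {"dx": -0.46, "dy": -0.35, "dz": 0, "ax": 0, "ay": 0, "az": -0.44, "claw": 0}, {"dx": -0.58, "dy": -0.44, "dz": 0, "ax": 0, "ay": 0, "az": -0.56, "claw": 0}, {"dx": -0.69, "dy": -0.53, "dz": 0, "ax": 0, "ay": 0, "az": -0.68, "claw": 0}, {"dx": -0.92, "dy": -0.7, "dz": 0, "ax": 0, "ay": 0, "az": -0.83, "claw": 0}, {"dx": -0.92, "dy": -0.7, "dz": 0, "ax": 0, "ay": 0, "az": -0.83, "claw": 0}])

```text
t: 3.15
eef_pos: [0.4923, 0.16, 0.2146]
eef_rot: [-0.054, 0.999, -0.0, 0.0]
wrist_force: [-1.4, -0.1, 0.6]
width: 0.0003
```

Run:
```python
from station import status, viewer, bot
import cv2,numpy as np,pickle
o=status.get_obs();i=viewer.get_image("wrist")
print({k:np.round(v,4) for k,v in o.items()});print(np.round(i["mount"],4),i["fx"],i["cx"],i["cy"])
pickle.dump((o,i),open("w1.pkl","wb"));cv2.imwrite("pics/w1.png",i["pixels"])
```

```text
{'t': np.float64(3.15), 'q': array([ 3.1170e-01,  1.8560e-01,  1.8608e+00, -4.0000e-04,  1.0948e+00,
       -1.3676e+00]), 'qd': array([ 0.0425, -0.0082,  0.0174,  0.02  ,  0.0074,  0.0837]), 'effort': array([-1.48190e+00, -4.56412e+01, -3.26942e+01, -3.16600e-01,
       -1.80000e-02, -1.13000e+00]), 'eef_pos': array([0.4923, 0.16  , 0.2146]), 'eef_rot': array([-5.430e-02,  9.985e-01, -1.000e-04,  2.000e-04]), 'wrist_force': array([-1.4393, -0.1007,  0.6425]), 'moment': array([ 0.0996,  0.0557, -0.0115]), 'width': np.float64(0.0003)}
[[-4.000e-04 -9.664e-01 -2.569e-01  7.070e-02]
 [ 1.000e+00 -2.000e-04 -9.000e-04  9.000e-04]
 [ 8.000e-04 -2.569e-01  9.664e-01 -1.689e-01]
 [ 0.000e+00  0.000e+00  0.000e+00  1.000e+00]] 321.29386603813487 318.370466048717 198.34378286137184
```

View pics/w1.png

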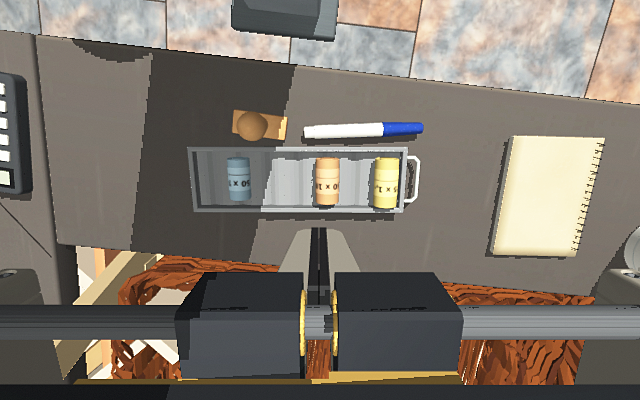

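Run:
```python
import cv2
a=cv2.imread("pics/w1.png");cv2.imwrite("pics/w1a.png",cv2.resize(a[135:225,170:430],None,fx=3,fy=3,interpolation=cv2.INTER_CUBIC))
cv2.imwrite("pics/w1b.png",cv2.resize(a[215:315,250:390],None,fx=5,fy=5,interpolation=cv2.INTER_CUBIC))
```

```text
(no output)
```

View pics/w1a.png

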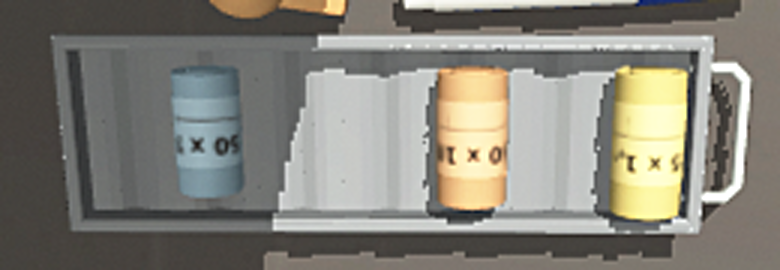

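View pics/w1b.png

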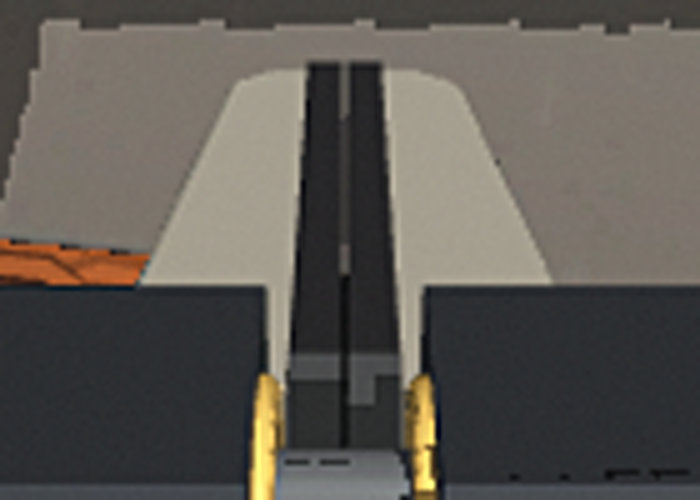

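```bash
cat >> h.py <<'E'
from scipy.spatial.transform import Rotation as Ro
def wcam(o,i):
    M=np.array(i["mount"]);R=Ro.from_quat(o["eef_rot"]).as_matrix();A=np.eye(4);A[:3,:3]=R;A[:3,3]=o["eef_pos"]
    T=A@M;j=dict(i);j["R"]=T[:3,:3].T;j["t"]=-T[:3,:3].T@T[:3,3];return j
E
python3 - <<'E'
from h import *;import pickle
o,i=pickle.load(open("w1.pkl","rb"));i=wcam(o,i)
P=lambda u,v,z:ray(i,((u+.5)/3-.5+170,(v+.5)/3-.5+135),z)
c=[P(u,v,.02)[:2] for u,v in[(695,232),(72,232),(52,36),(713,36)]]
p,r=fit(c,[(.036,.122),(.036,-.122),(-.036,-.122),(-.036,.122)])
print(p,np.round(r*1000,1))
L=lambda w:np.array([[np.cos(p[2]),np.sin(p[2])],[-np.sin(p[2]),np.cos(p[2])]])@(np.array(w)[:2]-p[:2])
for n,u,v in[("yel",649,143),("cop",473,140),("blue",207,132)]: w=P(u,v,.027);print(n,w,L(w)*1000)
E
```

```text
[0.49921026 0.13687229 0.10742217] [[-2.2 -0.8]
 [-2.7  1.1]
 [ 2.1  1.5]
 [ 2.7 -1.8]]
yel [0.4892926 0.2373157 0.027    ] [  0.9086166  100.92776628]
cop [0.49533682 0.17111659 0.027     ] [-0.17958603 34.46221017]
blue [0.50312593 0.07115843 0.027     ] [ -3.1524603  -65.75488387]
```

Request:
servo_tool(motion=[{"dx": 0, "dy": 0, "dz": 0.05, "ax": 0, "ay": 0, "az": 0.17, "claw": 0}, {"dx": 0, "dy": 0, "dz": 0.1, "ax": 0, "ay": 0, "az": 0.34, "claw": 0}, {"dx": 0, "dy": 0, "dz": 0.16, "ax": 0, "ay": 0, "az": 0.51, "claw": 0}, {"dx": 0, "dy": 0, "dz": 0.22, "ax": 0, "ay": 0, "az": 0.68, "claw": 0}, {"dx": 0, "dy": 0, "dz": 0.28, "ax": 0, "ay": 0, "az": 0.85, "claw": 0}, {"dx": 0, "dy": 0, "dz": 0.34, "ax": 0, "ay": 0, "az": 1, "claw": 0}, {"dx": 0, "dy": 0, "dz": 0.38, "ax": 0, "ay": 0, "az": 1, "claw": 0}, {"dx": 0, "dy": 0, "dz": 0.38, "ax": 0, "ay": 0, "az": 1, "claw": 0}])

```text
t: 4.2
eef_pos: [0.4905, 0.1624, 0.1573]
eef_rot: [0.204, 0.979, -0.0, -0.0]
wrist_force: [-0.2, 0.2, 0.7]
width: 0.0001
```

Request:
servo_tool(motion=[{"dx": 0, "dy": 0, "dz": 0.05, "ax": 0, "ay": 0, "az": 0.17, "claw": 0}, {"dx": 0, "dy": 0, "dz": 0.1, "ax": 0, "ay": 0, "az": 0.34, "claw": 0}, {"dx": 0, "dy": 0, "dz": 0.16, "ax": 0, "ay": 0, "az": 0.51, "claw": 0}, {"dx": 0, "dy": 0, "dz": 0.22, "ax": 0, "ay": 0, "az": 0.68, "claw": 0}, {"dx": 0, "dy": 0, "dz": 0.28, "ax": 0, "ay": 0, "az": 0.85, "claw": 0}, {"dx": 0, "dy": 0, "dz": 0.34, "ax": 0, "ay": 0, "az": 1, "claw": 0}, {"dx": 0, "dy": 0, "dz": 0.38, "ax": 0, "ay": 0, "az": 1, "claw": 0}, {"dx": 0, "dy": 0, "dz": 0.38, "ax": 0, "ay": 0, "az": 1, "claw": 0}])

```text
t: 5.2
eef_pos: [0.491, 0.1622, 0.1005]
eef_rot: [0.45, 0.893, -0.0, -0.0]
wrist_force: [0.8, 0.7, 0.6]
width: 0.0004
```

Request:
servo_tool(motion=[{"dx": 0, "dy": 0, "dz": 0.05, "ax": 0, "ay": 0, "az": 0.17, "claw": 0}, {"dx": 0, "dy": 0, "dz": 0.1, "ax": 0, "ay": 0, "az": 0.34, "claw": 0}, {"dx": 0, "dy": 0, "dz": 0.16, "ax": 0, "ay": 0, "az": 0.51, "claw": 0}, {"dx": 0, "dy": 0, "dz": 0.22, "ax": 0, "ay": 0, "az": 0.68, "claw": 0}, {"dx": 0, "dy": 0, "dz": 0.28, "ax": 0, "ay": 0, "az": 0.85, "claw": 0}, {"dx": 0, "dy": 0, "dz": 0.34, "ax": 0, "ay": 0, "az": 1, "claw": 0}, {"dx": 0, "dy": 0, "dz": 0.37, "ax": 0, "ay": 0, "az": 1, "claw": 0}, {"dx": 0, "dy": 0, "dz": 0.37, "ax": 0, "ay": 0, "az": 1, "claw": 0}])

```text
t: 6.2
eef_pos: [0.4911, 0.1622, 0.0451]
eef_rot: [0.666, 0.746, -0.0, -0.0]
wrist_force: [-0.6, 0.4, -0.2]
width: 0.0007
```

```bash
cat > look.py <<'E'
import sys,pickle,cv2
from station import status, viewer
from h import *
n=sys.argv[1];o=status.get_obs();i=viewer.get_image("wrist");pickle.dump((o,i),open(n+".pkl","wb"));cv2.imwrite(f"pics/{n}.png",i["pixels"])
print(o["t"],o["eef_pos"],o["eef_rot"],np.round(o["wrist_force"],1))
E
python3 look.py w2
```

```text
6.2 [0.49112467 0.16219134 0.04514574] [ 6.65989906e-01  7.45960749e-01 -6.86326376e-05 -3.43195621e-05] [-0.6  0.4 -0.2]
```

View pics/w2.png

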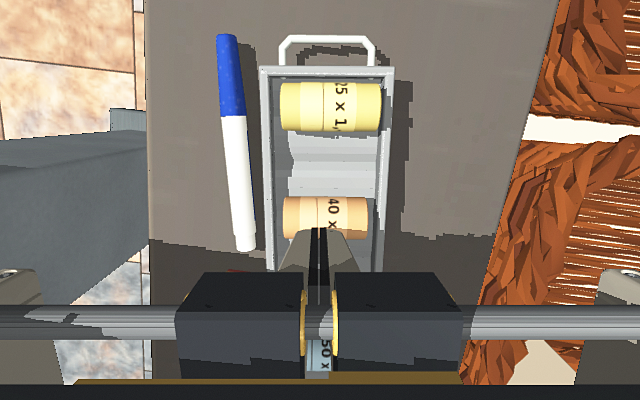

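```bash
cat >> h.py <<'E'
def cyl(o,i,u,v,r,zc,side,yaw=.1085):
    # tray-y offset from TCP of cylinder whose silhouette edge is at pixel; side=+1 handle-side edge
    j=wcam(o,i);R=j["R"];C=-R.T@j["t"];ax=np.array([np.cos(yaw),np.sin(yaw),0]);ty=np.array([-np.sin(yaw),np.cos(yaw),0])
    d=R.T@np.array([(u-j["cx"])/j["fx"],(v-j["cy"])/j["fy"],1])
    dy,dz=d@ty,d[2];n=np.hypot(dy,dz);dy/=n;dz/=n
    cy=(C-o["eef_pos"])@ty;cz=C[2]
    # line point at height zc, then offset so perpendicular distance r
    y=cy+dy*(zc-cz)/dz
    return (y-side*r/abs(dz))*1000
E
python3 - <<'E'
from h import *;import pickle
o,i=pickle.load(open("w2.pkl","rb"))
for n,u,v,r,z,s in[("yel+",330,82,.0137,.0193,1),("yel-",330,133,.0137,.0193,-1),("cop+",330,197,.0137,.0193,1),("cop-",295,240,.0137,.0193,-1)]: print(n,cyl(o,i,u,v,r,z,s))
j=wcam(o,i)
for u,v in[(283,217),(368,217),(281,107),(382,107)]: print(ray(j,(u,v),.025)-o["eef_pos"])
E
```

```text
yel+ 76.15985755742985
yel- 74.99559749293549
cop+ 7.7650767697968766
cop- 7.785799460551775
[-0.02167158  0.00822249 -0.02014574]
[ 0.03054872  0.01410953 -0.02014574]
[-0.02831955  0.07329835 -0.02014574]
[ 0.02849163  0.07973047 -0.02014574]
```

Request:
servo_tool(motion=[{"dx": -0.005, "dy": 0.027, "dz": 0.02, "ax": 0, "ay": 0, "az": 0, "claw": 0}, {"dx": -0.005, "dy": 0.027, "dz": 0.05, "ax": 0, "ay": 0, "az": 0, "claw": 0}, {"dx": -0.005, "dy": 0.027, "dz": 0.07, "ax": 0, "ay": 0, "az": 0, "claw": 0}, {"dx": -0.005, "dy": 0.027, "dz": 0.077, "ax": 0, "ay": 0, "az": 0, "claw": 0}, {"dx": -0.005, "dy": 0.027, "dz": 0.08, "ax": 0, "ay": 0, "az": 0, "claw": 0}, {"dx": -0.005, "dy": 0.027, "dz": 0.083, "ax": 0, "ay": 0, "az": 0, "claw": 0}, {"dx": -0.005, "dy": 0.027, "dz": 0.085, "ax": 0, "ay": 0, "az": 0, "claw": 0}, {"dx": -0.005, "dy": 0.027, "dz": 0.085, "ax": 0, "ay": 0, "az": 0, "claw": 0}])

```text
t: 7.25
eef_pos: [0.4951, 0.1619, 0.0331]
eef_rot: [0.667, 0.745, -0.0, -0.0]
wrist_force: [-4.1, -1.1, 11.0]
width: 0.0003
```

Request:
servo_tool(motion=[{"dx": 0.02, "dy": 0, "dz": -0.003, "ax": 0, "ay": 0, "az": 0, "claw": 0}, {"dx": 0.047, "dy": 0, "dz": -0.008, "ax": 0, "ay": 0, "az": 0, "claw": 0}, {"dx": 0.073, "dy": 0, "dz": -0.011, "ax": 0, "ay": 0, "az": 0, "claw": 0}, {"dx": 0.107, "dy": 0, "dz": -0.014, "ax": 0, "ay": 0, "az": 0, "claw": 0}, {"dx": 0.147, "dy": 0, "dz": -0.015, "ax": 0, "ay": 0, "az": 0, "claw": 0}, {"dx": 0.187, "dy": 0, "dz": -0.015, "ax": 0, "ay": 0, "az": 0, "claw": 0}, {"dx": 0.227, "dy": 0, "dz": -0.015, "ax": 0, "ay": 0, "az": 0, "claw": 0}, {"dx": 0.253, "dy": 0, "dz": -0.018, "ax": 0, "ay": 0, "az": 0, "claw": 0}])

```text
t: 8.25
eef_pos: [0.491, 0.1999, 0.0354]
eef_rot: [0.667, 0.745, 0.0, 0.0]
wrist_force: [-0.9, -0.6, 0.7]
width: 0.0004
```

```bash
python3 look.py w3
```

```text
8.25 [0.4909908  0.19991231 0.03537683] [6.66804213e-01 7.45232932e-01 1.33176223e-04 2.12159437e-05] [-0.9 -0.6  0.7]
```

View pics/w3.png

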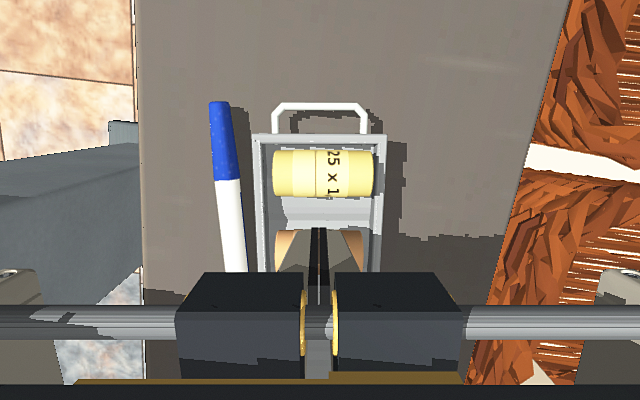

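Run:
```python
from h import *;import pickle,cv2
o,i=pickle.load(open("w3.pkl","rb"))
for z in(.0193,.0216): print(cyl(o,i,330,229.5,.0137,z,1))
print(cyl(o,i,320,150,.0137,.0193,1),cyl(o,i,320,198,.0137,.0193,-1))
cv2.imwrite("pics/w3z.png",cv2.resize(i["pixels"][215:285,250:390],None,fx=5,fy=5,interpolation=cv2.INTER_CUBIC))
```

```text
-10.692062549583387
-9.83778794697631
38.47988487543927 37.99783491952654
```

View pics/w3z.png

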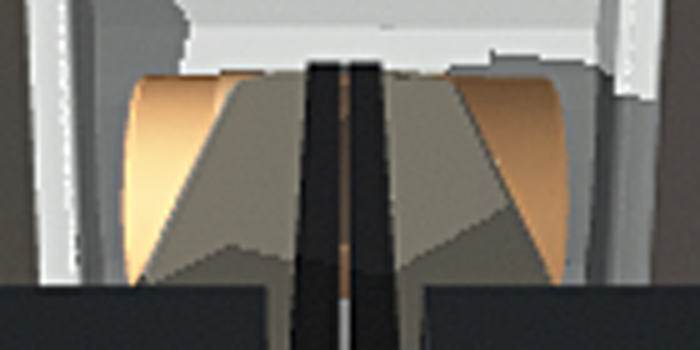

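Request:
servo_tool(motion=[{"dx": 0, "dy": 0, "dz": -0.03, "ax": 0, "ay": 0, "az": 0, "claw": 0}, {"dx": 0, "dy": 0, "dz": -0.07, "ax": 0, "ay": 0, "az": 0, "claw": 0}, {"dx": -0.05, "dy": 0, "dz": -0.1, "ax": 0, "ay": 0, "az": 0, "claw": 0}, {"dx": -0.1, "dy": 0, "dz": -0.1, "ax": 0, "ay": 0, "az": 0, "claw": 0}, {"dx": -0.15, "dy": 0, "dz": -0.1, "ax": 0, "ay": 0, "az": 0, "claw": 0}, {"dx": -0.2, "dy": 0, "dz": -0.1, "ax": 0, "ay": 0, "az": 0, "claw": 0}, {"dx": -0.2, "dy": 0, "dz": -0.1, "ax": 0, "ay": 0, "az": 0, "claw": 0}, {"dx": -0.2, "dy": 0, "dz": -0.1, "ax": 0, "ay": 0, "az": 0, "claw": 0}])

```text
t: 9.3
eef_pos: [0.4944, 0.1697, 0.05]
eef_rot: [0.667, 0.745, -0.0, -0.0]
wrist_force: [0.0, 1.4, 1.0]
width: 0.0005
```

```bash
python3 look.py w4
```

```text
9.3 [0.49436605 0.16972294 0.04996475] [ 6.66972047e-01  7.45082738e-01 -2.51550649e-05 -3.71556531e-05] [0.  1.4 1. ]
```

View pics/w4.png

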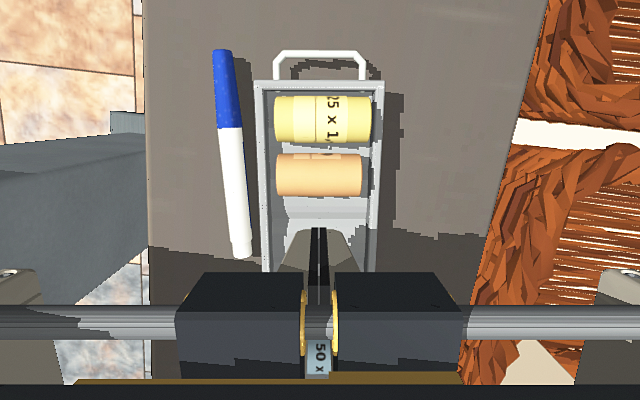

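Run:
```python
from h import *;import pickle,cv2
o,i=pickle.load(open("w4.pkl","rb"))
for n,v,r,z,s in(("y+",95,.0137,.0193,1),("y-",143,.0137,.0193,-1),("c+",154,.0137,.0193,1),("c-",196.5,.0137,.0193,-1),("b?+",338,.0127,.0182,1),("b?-",378,.0127,.0182,-1)): print(n,cyl(o,i,320,v,r,z,s))
p=o["eef_pos"];ty=np.array([-.1083,.9941])
print("blue est", (np.array([.5025,.0687])-p[:2])@ty, (np.array([.5025,.0687])-p[:2])@np.array([.9941,.1083]))
```

```text
y+ 69.3316170289344
y- 68.68653604730439
c+ 34.38388316910702
c- 35.12457790994701
b?+ -102.2421051362576
b?- -103.85555991321608
blue est -0.10130781459124856 -0.0028548234296135525
```

Request:
servo_tool(motion=[{"dx": -0.15, "dy": -0.017, "dz": 0, "ax": 0, "ay": 0, "az": 0, "claw": 0}, {"dx": -0.32, "dy": -0.017, "dz": 0, "ax": 0, "ay": 0, "az": 0, "claw": 0}, {"dx": -0.5, "dy": -0.017, "dz": 0, "ax": 0, "ay": 0, "az": 0, "claw": 0}, {"dx": -0.68, "dy": -0.017, "dz": 0.02, "ax": 0, "ay": 0, "az": 0, "claw": 0}, {"dx": -0.73, "dy": -0.017, "dz": 0.07, "ax": 0, "ay": 0, "az": 0, "claw": 0}, {"dx": -0.73, "dy": -0.017, "dz": 0.11, "ax": 0, "ay": 0, "az": 0, "claw": 0}, {"dx": -0.73, "dy": -0.017, "dz": 0.125, "ax": 0, "ay": 0, "az": 0, "claw": 0}, {"dx": -0.73, "dy": -0.017, "dz": 0.131, "ax": 0, "ay": 0, "az": 0, "claw": 0}])

```text
t: 10.35
eef_pos: [0.5036, 0.0614, 0.0308]
eef_rot: [0.666, 0.746, -0.0, -0.0]
wrist_force: [-5.7, -2.5, 20.7]
width: 0.0003
```

```bash
python3 look.py w5
python3 - <<'E'
import cv2
a=cv2.imread("pics/w5.png");cv2.imwrite("pics/w5z.png",cv2.resize(a[120:290,230:410],None,fx=4,fy=3,interpolation=cv2.INTER_CUBIC))
E
```

```text
10.35 [0.50356157 0.06135331 0.03084098] [ 6.66443046e-01  7.45555778e-01 -4.10502086e-04 -2.80589155e-04] [-5.7 -2.5 20.7]
```

View pics/w5z.png

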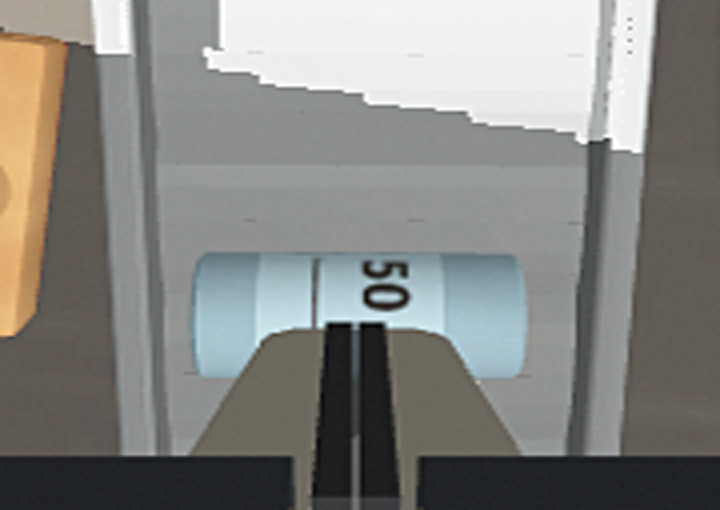

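Run:
```python
from h import *;import pickle,cv2
o,i=pickle.load(open("w5.pkl","rb"))
for v,s in((204,1),(245.5,-1)): print(cyl(o,i,290,v,.0127,.0182,s))
j=wcam(o,i);a=ray(j,(278,225),.02)-o["eef_pos"];b=ray(j,(361.5,225),.02)-o["eef_pos"];print((a+b)[0]/2)
```

```text
7.837144085382818
8.624502693757798
0.001071259269938507
```

Request:
servo_tool(motion=[{"dx": 0.02, "dy": 0, "dz": -0.004, "ax": 0, "ay": 0, "az": 0, "claw": 0}, {"dx": 0.047, "dy": 0, "dz": -0.009, "ax": 0, "ay": 0, "az": 0, "claw": 0}, {"dx": 0.073, "dy": 0, "dz": -0.012, "ax": 0, "ay": 0, "az": 0, "claw": 0}, {"dx": 0.107, "dy": 0, "dz": -0.015, "ax": 0, "ay": 0, "az": 0, "claw": 0}, {"dx": 0.147, "dy": 0, "dz": -0.016, "ax": 0, "ay": 0, "az": 0, "claw": 0}, {"dx": 0.187, "dy": 0, "dz": -0.016, "ax": 0, "ay": 0, "az": 0, "claw": 0}, {"dx": 0.227, "dy": 0, "dz": -0.016, "ax": 0, "ay": 0, "az": 0, "claw": 0}, {"dx": 0.253, "dy": 0, "dz": -0.019, "ax": 0, "ay": 0, "az": 0, "claw": 0}])

```text
t: 11.4
eef_pos: [0.4995, 0.0995, 0.0333]
eef_rot: [0.666, 0.746, 0.0, -0.0]
wrist_force: [0.0, 0.4, -0.0]
width: 0.0004
```

Request:
servo_tool(motion=[{"dx": 0, "dy": 0, "dz": -0.03, "ax": 0, "ay": 0, "az": 0, "claw": 0}, {"dx": 0, "dy": 0, "dz": -0.07, "ax": 0, "ay": 0, "az": 0, "claw": 0}, {"dx": -0.03, "dy": 0, "dz": -0.1, "ax": 0, "ay": 0, "az": 0, "claw": 0}, {"dx": -0.06, "dy": 0, "dz": -0.1, "ax": 0, "ay": 0, "az": 0, "claw": 0}, {"dx": -0.08, "dy": 0, "dz": -0.1, "ax": 0, "ay": 0, "az": 0, "claw": 0}, {"dx": -0.08, "dy": 0, "dz": -0.1, "ax": 0, "ay": 0, "az": 0, "claw": 0}, {"dx": -0.08, "dy": 0, "dz": -0.1, "ax": 0, "ay": 0, "az": 0, "claw": 0}, {"dx": -0.08, "dy": 0, "dz": -0.1, "ax": 0, "ay": 0, "az": 0, "claw": 0}])

```text
t: 12.4
eef_pos: [0.501, 0.0865, 0.0482]
eef_rot: [0.667, 0.745, -0.0, -0.0]
wrist_force: [0.3, 0.7, 0.1]
width: 0.0006
```

```bash
python3 look.py w6
```

```text
12.4 [0.50098106 0.08651286 0.04815006] [ 6.66832887e-01  7.45207283e-01 -5.96971249e-05 -5.00783742e-05] [0.3 0.7 0.1]
```

View pics/w6.png

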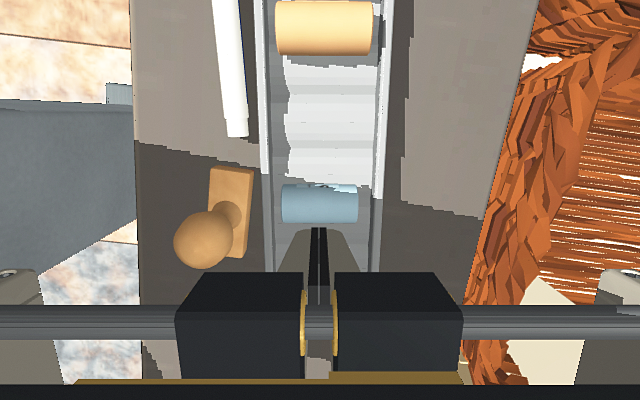

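Run:
```python
from h import *;import pickle,cv2
o,i=pickle.load(open("w6.pkl","rb"))
for v,s in((184.5,1),(223,-1)): print(cyl(o,i,320,v,.0127,.0182,s))
for v,s in((1,1),(55,-1)): print(cyl(o,i,320,v,.0137,.0193,s))
j=wcam(o,i);a=ray(j,(281,203),.02)-o["eef_pos"];b=ray(j,(358,203),.02)-o["eef_pos"];print((a+b)/2)
```

```text
16.00202883586817
16.718097313957536
117.71523273025429
118.5437857040311
[ 6.25175001e-05  1.74561767e-02 -2.81500632e-02]
```

Request:
servo_tool(motion=[{"dx": 0.03, "dy": 0.012, "dz": 0.01, "ax": 0, "ay": 0, "az": 0, "claw": 0}, {"dx": 0.053, "dy": 0.012, "dz": 0.04, "ax": 0, "ay": 0, "az": 0, "claw": 0}, {"dx": 0.053, "dy": 0.012, "dz": 0.08, "ax": 0, "ay": 0, "az": 0, "claw": 0}, {"dx": 0.053, "dy": 0.012, "dz": 0.1, "ax": 0, "ay": 0, "az": 0, "claw": 0}, {"dx": 0.053, "dy": 0.012, "dz": 0.11, "ax": 0, "ay": 0, "az": 0, "claw": 0}, {"dx": 0.053, "dy": 0.012, "dz": 0.114, "ax": 0, "ay": 0, "az": 0, "claw": 0}, {"dx": 0.053, "dy": 0.012, "dz": 0.118, "ax": 0, "ay": 0, "az": 0, "claw": 0}, {"dx": 0.053, "dy": 0.012, "dz": 0.118, "ax": 0, "ay": 0, "az": 0, "claw": 0}])

```text
t: 13.45
eef_pos: [0.5019, 0.0945, 0.0311]
eef_rot: [0.667, 0.745, -0.0, -0.0]
wrist_force: [-3.7, -0.3, 8.1]
width: 0.0004
```

Request:
servo_tool(motion=[{"dx": 0.02, "dy": 0, "dz": -0.003, "ax": 0, "ay": 0, "az": 0, "claw": 0}, {"dx": 0.047, "dy": 0, "dz": -0.008, "ax": 0, "ay": 0, "az": 0, "claw": 0}, {"dx": 0.073, "dy": 0, "dz": -0.011, "ax": 0, "ay": 0, "az": 0, "claw": 0}, {"dx": 0.107, "dy": 0, "dz": -0.014, "ax": 0, "ay": 0, "az": 0, "claw": 0}, {"dx": 0.147, "dy": 0, "dz": -0.015, "ax": 0, "ay": 0, "az": 0, "claw": 0}, {"dx": 0.187, "dy": 0, "dz": -0.015, "ax": 0, "ay": 0, "az": 0, "claw": 0}, {"dx": 0.227, "dy": 0, "dz": -0.015, "ax": 0, "ay": 0, "az": 0, "claw": 0}, {"dx": 0.253, "dy": 0, "dz": -0.018, "ax": 0, "ay": 0, "az": 0, "claw": 0}])

```text
t: 14.45
eef_pos: [0.4979, 0.1327, 0.0334]
eef_rot: [0.667, 0.745, 0.0, 0.0]
wrist_force: [-0.4, -0.1, -0.5]
width: 0.0007
```

Request:
servo_tool(motion=[{"dx": 0, "dy": 0, "dz": -0.03, "ax": 0, "ay": 0, "az": 0, "claw": 0}, {"dx": 0, "dy": 0, "dz": -0.07, "ax": 0, "ay": 0, "az": 0, "claw": 0}, {"dx": -0.03, "dy": 0, "dz": -0.1, "ax": 0, "ay": 0, "az": 0, "claw": 0}, {"dx": -0.06, "dy": 0, "dz": -0.1, "ax": 0, "ay": 0, "az": 0, "claw": 0}, {"dx": -0.08, "dy": 0, "dz": -0.1, "ax": 0, "ay": 0, "az": 0, "claw": 0}, {"dx": -0.08, "dy": 0, "dz": -0.1, "ax": 0, "ay": 0, "az": 0, "claw": 0}, {"dx": -0.08, "dy": 0, "dz": -0.1, "ax": 0, "ay": 0, "az": 0, "claw": 0}, {"dx": -0.08, "dy": 0, "dz": -0.1, "ax": 0, "ay": 0, "az": 0, "claw": 0}])

```text
t: 15.45
eef_pos: [0.499, 0.1204, 0.0481]
eef_rot: [0.667, 0.745, -0.0, -0.0]
wrist_force: [0.2, -0.6, -0.2]
width: 0.0004
```

```bash
python3 look.py w7
```

```text
15.45 [0.4990295  0.12043687 0.04813825] [ 6.66818219e-01  7.45220408e-01 -5.85464807e-05 -5.65446119e-05] [ 0.2 -0.6 -0.2]
```

View pics/w7.png

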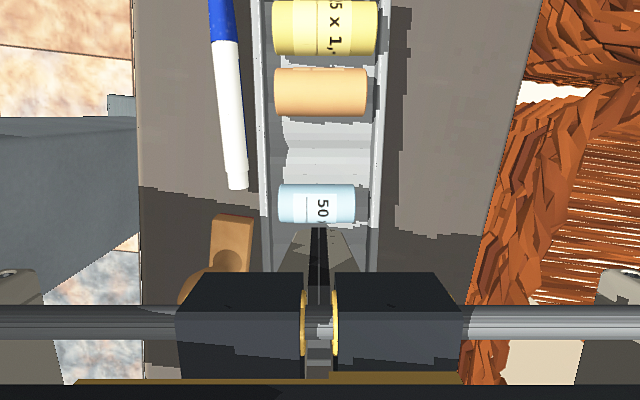

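Request:
servo_tool(motion=[{"dx": 0.03, "dy": 0, "dz": 0.01, "ax": 0, "ay": 0, "az": 0, "claw": 0}, {"dx": 0.053, "dy": 0, "dz": 0.04, "ax": 0, "ay": 0, "az": 0, "claw": 0}, {"dx": 0.053, "dy": 0, "dz": 0.08, "ax": 0, "ay": 0, "az": 0, "claw": 0}, {"dx": 0.053, "dy": 0, "dz": 0.1, "ax": 0, "ay": 0, "az": 0, "claw": 0}, {"dx": 0.053, "dy": 0, "dz": 0.11, "ax": 0, "ay": 0, "az": 0, "claw": 0}, {"dx": 0.053, "dy": 0, "dz": 0.114, "ax": 0, "ay": 0, "az": 0, "claw": 0}, {"dx": 0.053, "dy": 0, "dz": 0.118, "ax": 0, "ay": 0, "az": 0, "claw": 0}, {"dx": 0.053, "dy": 0, "dz": 0.118, "ax": 0, "ay": 0, "az": 0, "claw": 0}])

```text
t: 16.5
eef_pos: [0.4981, 0.1282, 0.0311]
eef_rot: [0.667, 0.745, -0.0, -0.0]
wrist_force: [-3.3, -0.2, 7.7]
width: 0.0003
```

Request:
servo_tool(motion=[{"dx": 0.02, "dy": 0, "dz": -0.003, "ax": 0, "ay": 0, "az": 0, "claw": 0}, {"dx": 0.047, "dy": 0, "dz": -0.008, "ax": 0, "ay": 0, "az": 0, "claw": 0}, {"dx": 0.073, "dy": 0, "dz": -0.011, "ax": 0, "ay": 0, "az": 0, "claw": 0}, {"dx": 0.107, "dy": 0, "dz": -0.014, "ax": 0, "ay": 0, "az": 0, "claw": 0}, {"dx": 0.147, "dy": 0, "dz": -0.015, "ax": 0, "ay": 0, "az": 0, "claw": 0}, {"dx": 0.187, "dy": 0, "dz": -0.015, "ax": 0, "ay": 0, "az": 0, "claw": 0}, {"dx": 0.227, "dy": 0, "dz": -0.015, "ax": 0, "ay": 0, "az": 0, "claw": 0}, {"dx": 0.253, "dy": 0, "dz": -0.018, "ax": 0, "ay": 0, "az": 0, "claw": 0}])

```text
t: 17.5
eef_pos: [0.4941, 0.1664, 0.0334]
eef_rot: [0.667, 0.745, 0.0, 0.0]
wrist_force: [0.5, -0.1, 0.3]
width: 0.0006
```

Request:
servo_tool(motion=[{"dx": 0, "dy": 0, "dz": -0.03, "ax": 0, "ay": 0, "az": 0, "claw": 0}, {"dx": 0, "dy": 0, "dz": -0.1, "ax": 0, "ay": 0, "az": 0, "claw": 0}, {"dx": -0.03, "dy": 0, "dz": -0.2, "ax": 0, "ay": 0, "az": 0, "claw": 0}, {"dx": -0.06, "dy": 0, "dz": -0.3, "ax": 0, "ay": 0, "az": 0, "claw": 0}, {"dx": -0.08, "dy": 0, "dz": -0.4, "ax": 0, "ay": 0, "az": 0, "claw": 0}, {"dx": -0.08, "dy": 0, "dz": -0.5, "ax": 0, "ay": 0, "az": 0, "claw": 0}, {"dx": -0.08, "dy": 0, "dz": -0.5, "ax": 0, "ay": 0, "az": 0, "claw": 0}, {"dx": -0.08, "dy": 0, "dz": -0.5, "ax": 0, "ay": 0, "az": 0, "claw": 0}])

```text
t: 18.5
eef_pos: [0.4951, 0.1541, 0.1081]
eef_rot: [0.667, 0.745, -0.0, -0.0]
wrist_force: [0.4, 0.5, 0.8]
width: 0.0004
```

```bash
python3 look.py w8
```

```text
18.5 [0.49512578 0.15405778 0.10806654] [ 6.66832333e-01  7.45207775e-01 -9.50375349e-05 -5.62599511e-05] [0.4 0.5 0.8]
```

View pics/w8.png

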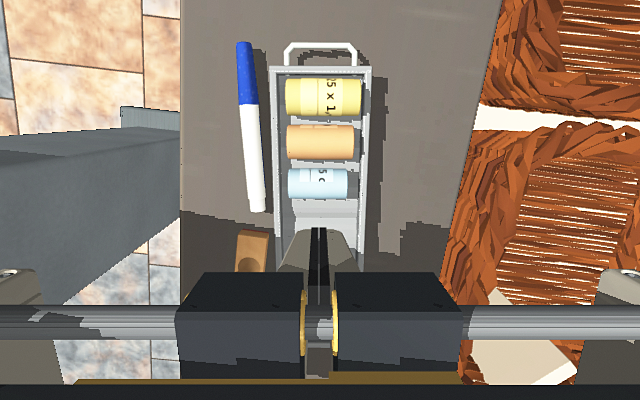

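All three rolls now lie next to each other (yellow row ≈97, copper ≈141, blue ≈183). I'll hold still for a second, then check that they have settled.

Request:
servo_tool(motion=[{"dx": 0, "dy": 0, "dz": -0.05, "ax": 0, "ay": 0, "az": 0, "claw": 0}, {"dx": 0, "dy": 0, "dz": -0.1, "ax": 0, "ay": 0, "az": 0, "claw": 0}, {"dx": 0, "dy": 0, "dz": -0.1, "ax": 0, "ay": 0, "az": 0, "claw": 0}, {"dx": 0, "dy": 0, "dz": -0.1, "ax": 0, "ay": 0, "az": 0, "claw": 0}, {"dx": 0, "dy": 0, "dz": -0.1, "ax": 0, "ay": 0, "az": 0, "claw": 0}, {"dx": 0, "dy": 0, "dz": -0.1, "ax": 0, "ay": 0, "az": 0, "claw": 0}, {"dx": 0, "dy": 0, "dz": -0.1, "ax": 0, "ay": 0, "az": 0, "claw": 0}, {"dx": 0, "dy": 0, "dz": -0.1, "ax": 0, "ay": 0, "az": 0, "claw": 0}])

```text
t: 19.55
eef_pos: [0.4953, 0.154, 0.1232]
eef_rot: [0.667, 0.745, -0.0, -0.0]
wrist_force: [0.3, -1.1, -0.2]
width: 0.0006
```

```bash
python3 look.py w9
python3 - <<'E'
import cv2,numpy as np
a=cv2.imread("pics/w9.png");cv2.imwrite("pics/w9z.png",cv2.resize(a[40:240,230:400],None,fx=4,fy=3,interpolation=cv2.INTER_CUBIC))
E
```

```text
19.55 [0.49534172 0.15402794 0.12319285] [ 6.66895927e-01  7.45150872e-01 -2.00828772e-05 -1.40861641e-05] [ 0.3 -1.1 -0.2]
```

View pics/w9z.png

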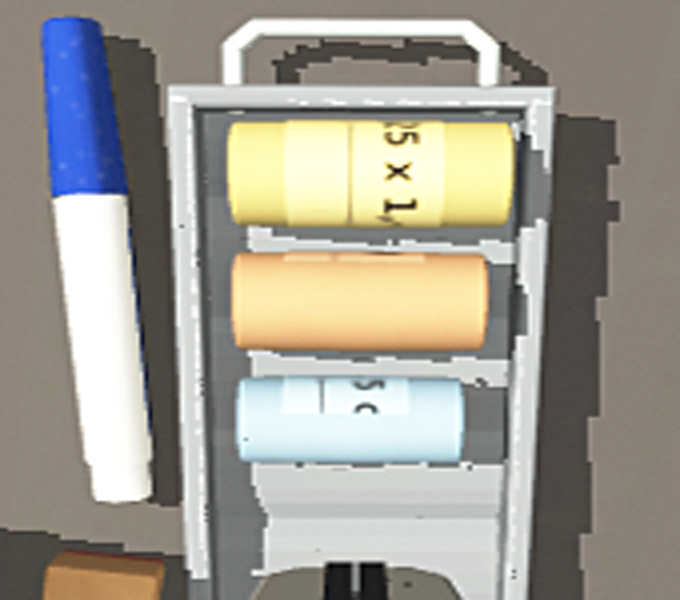

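Run:
```python
from h import *;import pickle
o,i=pickle.load(open("w9.pkl","rb"))
for n,a,b,r,z in(("y",120,227,.0137,.0193),("c",252,350,.0137,.0193),("b",376,462,.0127,.0182)):
    print(n,[cyl(o,i,320,40+v/3,r,z,s) for v,s in((a,1),(b,-1))])
from station import bot; print(bot.hand_in())
```

```text
y [np.float64(84.54568654486856), np.float64(84.36536828381419)]
c [np.float64(50.2789489840091), np.float64(50.76413824251142)]
b [np.float64(16.504024771929767), np.float64(17.08467643341431)]
the job is handed in; nothing more can be done
None
```

The job is handed in: all three rolls now lie in the three grooves at the handle end, with no empty groove between them. In order from the handle they are yellow, copper and blue.

- **Rolling:** With the closed fingertip on top, I rolled the copper roll over one ridge, from the third groove to the second. I then rolled the blue roll over three ridges, one at a time, into the third groove. The yellow roll was already in the end groove, so I left it alone. Nothing was gripped or lifted.
- **Position check:** In the last wrist-camera picture, about 2 s after the last roll stroke ended, the rolls were 33.9 mm and 33.7 mm apart, against a groove spacing of 34 mm. I took only this one measured picture after the last stroke, so I did not compare two for movement.
- **Forces and time:** The highest wrist force I read was about 21 N, though I only had readings at the end of each move. The gripper was about 90 mm above the rolls when I handed in, at 19.6 s.
- **Other things on the counter:** The arm only ever touched the tops of the rolls. I saw no sign that the marker or stamp had moved, but I did not measure the bystanders again.

No check failed. The only disagreement was 2–3 mm between the top and wrist cameras on where the tray was. I settled that by measuring each roll relative to the fingertip.

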